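# Grade the tested balls on the bar grader

### The arm

A 6-joint arm with a two-finger parallel gripper is mounted at the origin on the work surface. World frame = base frame: x ahead of the robot, y to its left, z up, the work surface at z = 0. Lengths are in m, angles in rad, forces in N, time in s.
With the tool pointing down it reaches from about 0.275 to 0.875 m from the base axis. Payload 12.5 kg.
Tool frame: the origin (TCP) lies at the very end of the fingers, on their centre line; the grasp point (between the pads) lies 19 mm behind it; z points along the fingers, y is the line along which they close (so a half turn about z gives the same grasp; the last joint's range is limited). The gripper opens to 85 mm and grips with 20 to 120 N. Pads are 22 mm wide; open, the fingers measure 114 mm over their backs; the gripper's body (76 mm by 85 mm) begins 54 mm behind the grasp point. The pads swing forward as they close: fully open they stand 13 mm farther back than shut.
Start: joints at [-1.248, 0.351, 1.652, -0, 1.139, -0.085], TCP at [0.218, -0.505, 0.198] pointing down, gripper open.
Joint ranges: [-2.75, 2.75], [-0.79, 2.1], [0.01, 2.65], [-1.57, 4.71], [0.07, 3.14], [-2.87, 2.87]. Speed limits (rad/s): [2.22, 2.22, 2.79, 3.14, 3.14, 3.14].

### API

Orientations are given as a 3x3 rotation matrix whose columns are the frame's x, y, z axes.
In Python, from bench import manip gives the robot as it stands. Calls block until the motion is done:
- manip.move_ptp(position, orientation): joint-space move of the TCP to a pose.
- manip.move_l(position, attitude=None, max_speed=0.15): straight line of the TCP; attitude=None keeps the orientation; max_speed is the mean speed in m/s.
- manip.move_j(angles): joint-space move.
- manip.set_gripper(opening, effort=None): opening from 0.0 (shut) to 1.0 (fully open); effort is the grip in N (None keeps the last); returns when the fingers have stopped.
- manip.dwell(seconds).
- manip.inverse_kinematics(position, orientation): joint angles nearest the present ones, or None.
- manip.grab_frame(name): name is "scene" or "top" or "wrist"; returns (picture, depth): 400x640x3 uint8, red, green, blue; 400x640 float32, m along the optical axis (not along the pixel's ray), 0 where there is no reading.
- manip.get_calibration(name): a dict with "camera_matrix" (3x3 intrinsics, pixels), "R" (3x3) and "t" (3): a world point X has camera coordinates R X + t. Camera axes: x right, y down, z forward; pixel columns grow to the right and rows downward; lengths in m; the calibration is good to about 2 mm. A picture is of the moment at which its call begins: read the wrist's pose just before it. get_calibration takes no time and is no camera call; for the wrist camera it gives the pose at the moment of the call.
A pose or a line that the arm cannot do raises manip.Unreachable and nothing moves.
- manip.sign_off(): hands the job in; it is judged then, once.
Trained networks look in the newest picture that a camera, given by its name, has taken for a name from the list of things; names that differ only in an ending like _2 or _b are one class to them, and where a whole thing is asked for, a point or a joint stands for the part that bears it (a point fixed in the world has none). Each returns a list of dicts, best first, with "confidence" (0 to 1); they miss things now and then, are a little off and sometimes report something else, mostly with a low value. They report only what shows in the picture. A call takes as long as a camera call. They do not tell look-alikes from the thing itself.
- manip.look_for(camera, name): "at" ([x, y, z] in m, in world coordinates, good to about 4 mm: the middle of the surface that is visible of it).
Readings, each from a call of its own:
- manip.current_time(): time.
- manip.current_qpos(): joint angles.
- manip.current_joint_vel(): joint speeds.
- manip.current_joint_torque(): joint torques, N m.
- manip.current_ee_pos(): TCP position.
- manip.current_tcp_rot(): TCP orientation.
- manip.current_force(): force on the tool from outside, world axes, zero at the start.
- manip.current_ft_torque(): the same for the moment, N m.
- manip.current_grip_width(): opening from 0.0 (shut) to 1.0 (fully open).
- manip.current_grip_force(): force on a finger pad.
Only numpy, scipy, OpenCV 4.12 (cv2) and the standard library are available. Lean on these libraries where they do the work, as an engineer would, in place of code of your own. Each camera call takes 0.05 s, during which the arm holds its last target. There are 200 camera calls.

### The job

Push the blue catch tray fully home into the grader. Then carry the pan of mixed black balls to the grader, bring its pouring lip down level to within about 4 cm of the sloping board at the high end, and only then tip it, so that the balls do not bounce out and all five roll down and grade themselves: the small ones through the bars into the tray's inner bay, the big ones over the bars into its front bay. Finally stand the empty pan upright on the green bench top and let go, leaving everything else on the bench where it is.

Things in the scene. Friction and masses are not known exactly. Their poses are not given: they have to be found in the camera images.
- grader: fixed gravity bar grader, grey steel, 215 mm long, 173 mm wide over its foot flanges, 160 mm high at the high end. Origin on the bench under its frame; x horizontal, downhill (the way balls roll), y across, z up. Between two cheeks (127 mm apart, tops 44 mm above the board) a board slopes 1 in 5: an apron from x = -100 to -16 mm, then four bars, 31 mm clear between them, ending at x = 112 mm.
- board_top (a point): point on the aluminium apron's upper surface, midway between the cheeks, 104.6 mm above the bench, at x = -60 mm of the grader; axes as the grader's. The apron falls 1 mm per 5 mm along +x. Its high edge, 43 mm behind this point, has a stop only 6 mm high; the frame is open at that end, so a pan can overhang it there, and the bars begin 44 mm ahead of this point.
- tray (a joint): slide of the blue plastic catch tray along the grader's +x, m: 0 fully home against its stop (wanted), 0.045 to 0.085 at the start (pulled out at the low end). It needs about 2 N to move, stays where it is left, and may be pushed anywhere on its front.
- tray_front (a point): middle of the outer edge of the tray's pull lip, 79.5 mm above the bench, the tray's farthest point along the grader's +x; axes as the grader's. The lip is 122 mm wide, 5 mm thick, 9 mm out from the tray's upright front wall, which is 122 mm wide, from 6 to 82 mm above the bench. Push towards -x.
- small_bay (a point): centre of the floor of the tray's inner bay, 8 mm above the bench, axes as the grader's; the bay is 148 mm (x) by 114 mm (y) inside, walls 40 mm, and lies under the bars when the tray is home. It moves with the tray.
- large_bay (a point): centre of the floor of the tray's front bay, 8 mm above the bench, axes as the grader's; 103 mm (x) by 114 mm (y) inside, 63 mm deep at the sides and 74 mm at the front; just past the ends of the bars when the tray is home. It moves with the tray.
- pan: open aluminium pouring pan, 149 mm long, 105 mm wide, 0.22 to 0.37 kg without balls. Origin under its floor; x towards the pouring lip, z up. The 4 mm floor runs from x = -71 to 40 mm, with 42 mm walls at back and sides, then turns up at 30 degrees to the lip at x = 78 mm. Balls roll out once it is tipped lip-down more than about 30 degrees; 45 to 50 degrees empties it.
- pan_lip (a point): middle of the pouring lip's upper edge: x = 78 mm, 26 mm above the pan's underside; the lip is 92 mm wide inside. Axes as the pan's.
- pan_handle (a point): middle of the pan's fixed red cross-bar handle: 16 by 16 mm in section, 97 mm long along the pan's y between two upright straps, at x = -5 mm of the pan, its centre 85 mm above the pan's underside. Free from above; fingers close on it along the pan's x. The balls below reach at most 44 mm above the underside. Axes as the pan's.
- pan_mid (a point): point in the pan 20 mm above the pan's origin; axes as the pan's.
- big1_center (a point): centre of a black conductive PTFE valve ball, slippery, 40 mm in diameter, 74 g (one of two big ones); starts loose in the pan
- big2_center (a point): centre of a black conductive PTFE valve ball, slippery, 40 mm in diameter, 74 g (one of two big ones); starts loose in the pan
- small1_center (a point): centre of a black conductive PTFE valve ball, slippery, 25 mm in diameter, 18 g (one of three small ones); starts loose in the pan
- small2_center (a point): centre of a black conductive PTFE valve ball, slippery, 25 mm in diameter, 18 g (one of three small ones); starts loose in the pan
- small3_center (a point): centre of a black conductive PTFE valve ball, slippery, 25 mm in diameter, 18 g (one of three small ones); starts loose in the pan
- test_plate: bystander: rust-brown steel plate, 220 by 150 by 10 mm, lying on the bench, origin under its centre
- test_piece: bystander: brass stepped cylinder 28 mm in diameter, 62 mm high, standing on the test plate, origin under its centre
- probe: bystander: black pin probe with a red collar, 150 mm long, 18 mm thick, lying along its x, origin under it
- caliper: bystander: steel caliper with a black slide, 235 mm long along its x, 14 mm high, lying on the bench, origin under its middle
- screwdriver: bystander: screwdriver 180 mm long along its x, lying on the bench
Things that resemble listed ones, but are neither listed nor needed, are in the scene too. Of the things shaped like the pan, the aluminium one is meant.

How it is judged:
By the outcome, as a careful person would: the job done as asked, in the order asked, and still so for the second after the job is handed in, with the robot touching nothing.
It also fails if it takes over 64 s, if anything falls off the work surface, if the arm or the gripper's body presses on something with over 40 N, if the wrist force passes 120 N, or if a joint passes its speed limit or range.

## Working session

There is one attempt and no reset: what is moved stays moved. The work goes in short steps, each a Python script; the robot and the scene stay as the last script left them, time stands still between calls to the robot, and variables do not carry over. Pictures are saved under pics/ and viewed, at most 12 in all, crops included, and the job is handed in when it is done.

```bash
mkdir -p pics; ls
cat > h.py <<'E'
import numpy as np, cv2
from bench import manip as m
def snap(c,f=None):
    im,d=m.grab_frame(c)
    K=m.get_calibration(c)
    if f: cv2.imwrite('pics/'+f,im[:,:,::-1])
    return im,d,K
def world(u,v,z,K):
    A=K['camera_matrix'];p=np.array([(u-A[0,2])/A[0,0]*z,(v-A[1,2])/A[1,1]*z,z])
    return K['R'].T@(p-K['t'])
def cloud(d,K):
    v,u=np.mgrid[:d.shape[0],:d.shape[1]];A=K['camera_matrix']
    p=np.stack([(u-A[0,2])/A[0,0]*d,(v-A[1,2])/A[1,1]*d,d],-1)
    w=(p-K['t'])@K['R']; w[d==0]=np.nan
    return w
def pix(X,K):
    p=K['camera_matrix']@(K['R']@np.array(X)+K['t']);return (p[:2]/p[2]).round(0)
E
python3 - <<'E'
from h import *
np.set_printoptions(precision=3,suppress=True)
Ks={}
for c in('scene','top'):
    im,d,K=snap(c,c+'.png'); np.savez(c,im=im,d=d,**K)
    for n in ['pan','pan_handle','pan_lip','grader','board_top','tray_front','large_bay','small_bay','big1_center','small1_center','test_plate','probe','caliper','screwdriver']:
        print(c,n,[(round(r['confidence'],2),np.array(r['at']).round(3).tolist(),pix(r['at'],K).tolist()) for r in m.look_for(c,n)[:4]])
print(m.current_time())
E
```

```text
pics
scene pan [(0.92, [0.365, -0.25, 0.017], [241.0, 219.0]), (0.7, [0.291, -0.451, 0.009], [165.0, 261.0]), (0.63, [0.551, -0.31, 0.018], [280.0, 278.0])]
scene pan_handle [(0.97, [0.367, -0.25, 0.018], [241.0, 219.0]), (0.77, [0.289, -0.45, 0.012], [164.0, 260.0]), (0.74, [0.554, -0.313, 0.025], [280.0, 279.0])]
scene pan_lip [(0.97, [0.293, -0.452, 0.011], [165.0, 262.0]), (0.88, [0.552, -0.311, 0.013], [280.0, 279.0]), (0.75, [0.366, -0.244, 0.019], [242.0, 217.0])]
scene grader [(0.65, [0.526, 0.102, 0.056], [368.0, 154.0])]
scene board_top [(0.69, [0.522, 0.106, 0.054], [367.0, 153.0])]
scene tray_front [(0.83, [0.512, 0.229, 0.021], [386.0, 132.0])]
scene large_bay [(0.77, [0.519, 0.23, 0.018], [388.0, 133.0])]
scene small_bay [(0.61, [0.516, 0.231, 0.025], [388.0, 131.0])]
scene big1_center [(0.78, [0.589, -0.347, 0.037], [281.0, 298.0]), (0.71, [0.55, -0.31, 0.016], [279.0, 278.0])]
scene small1_center []
scene test_plate [(0.74, [0.536, -0.536, 0.01], [209.0, 353.0]), (0.17, [0.516, 0.239, 0.015], [389.0, 132.0])]
scene probe [(0.76, [0.391, -0.062, 0.014], [294.0, 177.0])
[... 955 characters left out ...]
.0, 200.0])]
top large_bay [(0.8, [0.526, 0.228, 0.006], [201.0, 200.0])]
top small_bay [(0.9, [0.528, 0.23, 0.009], [200.0, 199.0])]
top big1_center [(0.74, [0.579, -0.342, 0.038], [413.0, 177.0]), (0.65, [0.728, 0.078, 0.008], [256.0, 126.0])]
top small1_center [(0.63, [0.574, -0.292, 0.023], [394.0, 180.0]), (0.27, [0.545, -0.29, 0.026], [393.0, 190.0])]
top test_plate [(0.9, [0.535, -0.53, 0.01], [481.0, 194.0])]
top probe [(0.79, [0.386, -0.055, 0.016], [306.0, 251.0]), (0.43, [0.724, 0.078, 0.008], [256.0, 127.0])]
top caliper [(0.8, [0.727, 0.077, 0.008], [257.0, 126.0]), (0.46, [0.55, -0.301, 0.01], [397.0, 189.0])]
top screwdriver [(0.61, [0.726, -0.252, 0.023], [378.0, 124.0])]
1.5
```

View pics/scene.png

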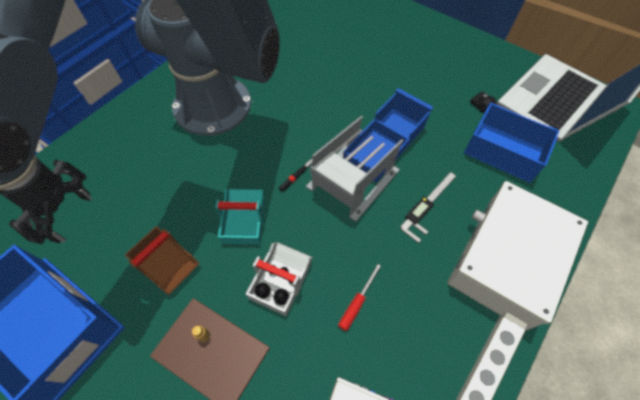

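View pics/top.png

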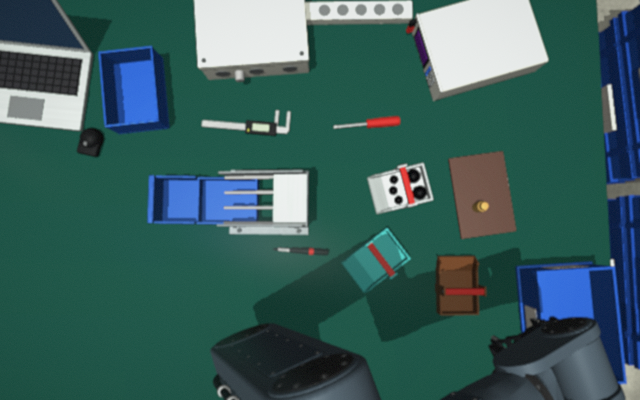

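Three pans show: aluminium at scene (279,278) / top (399,188), teal at scene (241,216) / top (377,260), copper at scene (163,260) / top (458,285). I choose the aluminium one, which holds the black balls. The grader is at top (270,202); its tray is out to the left, towards world +y. The open blue bins at top (135,88) and (568,318) are not the tray.

Run:
```python
from h import *
np.set_printoptions(precision=3,suppress=True)
print(m.current_tcp_rot(), m.get_calibration('wrist')['R'],m.get_calibration('wrist')['t'])
R=np.array([[1,0,0],[0,-1,0],[0,0,-1.]])
for s in(1,-1):
    Rs=R@np.diag([s,s,1])
    for p in([.55,-.32,.35],[.52,.15,.45],[.52,.38,.1]): print(s,m.inverse_kinematics(p,Rs))
z=np.load('top.npz'); K={k:z[k] for k in('camera_matrix','R','t')}; w=cloud(z['d'],K)
im=z['im'].astype(int)
blue=(im[...,2]>im[...,0]+60)&(w[...,1]<.4)&(w[...,1]>0)&(w[...,0]<.65)&(w[...,0]>.4)
P=w[blue&(w[...,2]>.07)]; print('blue high',np.nanmin(P,0),np.nanmax(P,0))
g=(w[...,2]>.06)&(w[...,1]>-.05)&(w[...,1]<.25)&(w[...,0]>.4)&(w[...,0]<.65)
P=w[g]; print('grader',np.percentile(P,[1,99],axis=0)); r=cv2.minAreaRect(P[:,:2].astype(np.float32)); print(r)
p=(w[...,2]>.03)&(w[...,2]<.2)&(w[...,1]>-.42)&(w[...,1]<-.2)&(w[...,0]>.46)&(w[...,0]<.65)
P=w[p]; print(cv2.minAreaRect(P[:,:2].astype(np.float32)),np.nanmax(P,0))
red=(im[...,0]>im[...,1]+70)&p; print('handle',w[red].mean(0),np.linalg.svd(w[red][:,:2]-w[red][:,:2].mean(0))[2][0],np.percentile(w[red][:,2],[5,50,95]))
```

```text
[[ 0.918  0.397 -0.   ]
 [ 0.397 -0.918 -0.   ]
 [-0.     0.    -1.   ]] [[ 0.398 -0.918 -0.001]
 [-0.886 -0.384  0.259]
 [-0.238 -0.102 -0.966]] [-0.549 -0.035  0.379]
1 [-0.6    0.42   1.186 -0.     1.536  0.971]
1 [ 0.195  0.206  1.245 -0.     1.691  1.766]
1 [ 0.559  0.625  1.475 -0.     1.041  2.13 ]
-1 [-0.6    0.42   1.186 -0.     1.536 -2.171]
-1 [ 0.195  0.206  1.245 -0.     1.691 -1.376]
-1 [ 0.559  0.625  1.475 -0.     1.041 -1.012]
blue high [0.462 0.072 0.07 ] [0.584 0.346 0.088]
grader [[ 0.451 -0.049  0.067]
 [ 0.586  0.234  0.149]]
((0.5184615850448608, 0.0994151383638382), (0.29968127608299255, 0.13862742483615875), 88.63370513916016)
((0.548895001411438, -0.3073742389678955), (0.10843031853437424, 0.1495165228843689), 15.159069061279297) [ 0.612 -0.225  0.099]
handle [ 0.552 -0.315  0.091] [-0.973 -0.229] [0.088 0.092 0.096]
```

Run:
```python
from h import *
np.set_printoptions(precision=3,suppress=True)
R=np.array([[1,0,0],[0,-1,0],[0,0,-1.]])
m.move_ptp([.59,-.31,.30],R)
im,d,K=snap('wrist','w1.png'); np.savez('w1',im=im,d=d,**K)
for n in('pan','pan_handle','pan_lip','pan_mid','big1_center','small1_center'):
    print(n,[(round(r['confidence'],2),np.array(r['at']).round(3).tolist(),pix(r['at'],K).tolist()) for r in m.look_for('wrist',n)[:4]])
m.move_ptp([.55,.06,.40],R)
im,d,K=snap('wrist','w2.png'); np.savez('w2',im=im,d=d,**K)
for n in('board_top','tray_front','large_bay','small_bay'):
    print(n,[(round(r['confidence'],2),np.array(r['at']).round(3).tolist(),pix(r['at'],K).tolist()) for r in m.look_for('wrist',n)[:4]])
print(m.current_time())
im1=cv2.imread('pics/w1.png');im2=cv2.imread('pics/w2.png')
cv2.imwrite('pics/w12.png',cv2.resize(np.vstack([im1,im2]),(480,600)))
```

```text
pan [(0.77, [0.55, -0.3, 0.022], [304.0, 188.0]), (0.57, [0.368, -0.242, 0.018], [267.0, 304.0]), (0.27, [0.499, 0.112, 0.023], [11.0, 224.0])]
pan_handle [(0.87, [0.55, -0.305, 0.02], [308.0, 188.0]), (0.75, [0.368, -0.247, 0.016], [270.0, 304.0]), (0.62, [0.316, -0.446, 0.006], [397.0, 329.0]), (0.56, [0.588, -0.343, 0.041], [337.0, 163.0])]
pan_lip [(0.9, [0.317, -0.444, 0.004], [395.0, 328.0]), (0.89, [0.367, -0.243, 0.02], [267.0, 305.0]), (0.74, [0.546, -0.303, 0.017], [307.0, 190.0])]
pan_mid [(0.92, [0.315, -0.445, 0.003], [396.0, 329.0]), (0.83, [0.366, -0.243, 0.017], [267.0, 305.0]), (0.6, [0.547, -0.3, 0.019], [304.0, 190.0]), (0.43, [0.521, -0.021, 0.098], [65.0, 227.0])]
big1_center [(0.68, [0.587, -0.341, 0.039], [335.0, 163.0])]
small1_center [(0.65, [0.522, -0.024, 0.1], [66.0, 226.0]), (0.51, [0.576, -0.29, 0.026], [296.0, 170.0])]
board_top []
tray_front [(0.91, [0.52, 0.243, 0.008], [203.0, 168.0]), (0.26, [0.554, -0.306, 0.025], [539.0, 149.0])]
large_bay [(0.59, [0.526, 0.125, 0.045], [270.0, 167.0]), (0.42, [0.541, -0.335, 0.031], [559.0, 157.0]), (0.41, [0.386, -0.048, 0.014], [372.0, 243.0])]
small_bay [(0.71, [0.519, 0.242, 0.01], [203.0, 168.0]), (0.32, [0.554, -0.309, 0.026], [542.0, 149.0])]
5.125
```

View pics/w12.png

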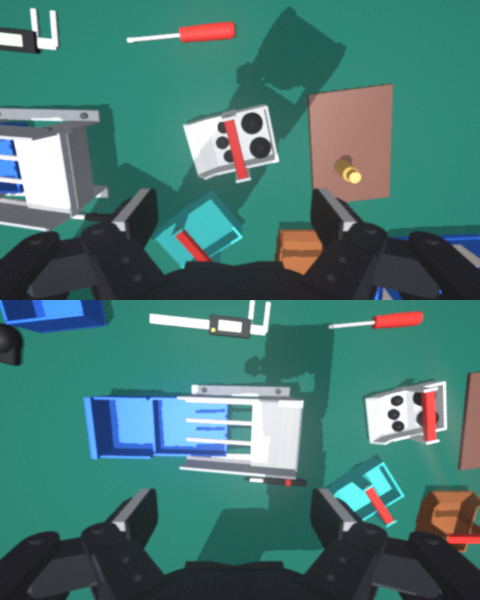

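The top half shows the aluminium pan at about (231,143) of the montage, with five black balls and its sloping lip to the left (world +y). The lower half shows the grader, apron at (278,438) and tray pulled out to (90,430).

Run:
```python
from h import *
np.set_printoptions(precision=4,suppress=True)
def L(n):
    z=np.load(n+'.npz'); return z['im'].astype(int),cloud(z['d'],{k:z[k] for k in('camera_matrix','R','t')})
for n in('w1','w2'):
    im,w=L(n); x,y,z=np.moveaxis(w,-1,0)
    red=(im[...,0]>im[...,1]+70)&(x>.47)&(x<.64)&(y>-.38)&(y<-.23)&(z>.06)
    P=w[red]; top=P[P[:,2]>np.percentile(P[:,2],30)]
    r=cv2.minAreaRect(top[:,:2].astype(np.float32)); print(n,'handle',r,np.percentile(P[:,2],[5,50,95]),len(P))
    p=(z>.015)&(z<.06)&(x>.47)&(x<.64)&(y>-.42)&(y<-.2)
    print(' pan',cv2.minAreaRect(w[p][:,:2].astype(np.float32)))
im,w=L('w2'); x,y,z=np.moveaxis(w,-1,0)
print('floor z',np.nanmedian(z[(y>-.2)&(y<-.1)&(x>.6)&(x<.7)]))
a=(abs(x-.52)<.04)&(y>-.04)&(y<.03)&(z>.07)&(z<.125)
P=w[a]; A=np.c_[P[:,:2],np.ones(len(P))]; c=np.linalg.lstsq(A,P[:,2],rcond=None)[0]; print('apron plane',c,np.std(A@c-P[:,2]),P[:,1].min(),P[:,1].max())
for yy in np.arange(-.06,.08,.005):
    s=(abs(x-.52)<.006)&(abs(y-yy)<.0025); print(round(yy,3),np.nanmedian(z[s]) if s.any() else None,s.sum(),end='; ')
print()
# cheek tops: edges at two y
for y0 in(-.03,0,.03,.06,.09):
    s=(abs(y-y0)<.006)&(x>.42)&(x<.62)&(z>c[0]*x+c[1]*y+c[2]+.03); q=np.sort(x[s]); 
    lo=q[q<.52];hi=q[q>.52]; print('cheek',y0,np.median(lo),np.median(hi),lo.min() if len(lo) else 0,hi.max() if len(hi) else 0)
b=(im[...,2]>im[...,0]+60)&(z>.072)&(y>.25)&(y<.4)&(x>.4)&(x<.62)
P=w[b]; print('tray front',P.max(0),P.min(0)); f=P[P[:,1]>P[:,1].max()-.012]; k=np.polyfit(f[:,0],f[:,1],1);print(k,np.median(f[:,2]), f[:,0].min(),f[:,0].max())
bl=(im[...,2]>im[...,0]+60)&(y>.1)&(y<.4)&(x>.42)&(x<.62)&(z>.05); print(cv2.minAreaRect(w[bl][:,:2].astype(np.float32)))
```

```text
w1 handle ((0.5528548955917358, -0.31271475553512573), (0.09682206064462662, 0.014587970450520515), 13.27794075012207) [0.0916 0.0934 0.0948] 1036
 pan ((0.5505271553993225, -0.3033517599105835), (0.10306783020496368, 0.15161894261837006), 13.834153175354004)
w2 handle ((0.5518948435783386, -0.3121435046195984), (0.09442286193370819, 0.01679103821516037), 13.159273147583008) [0.0843 0.0925 0.0944] 999
 pan ((0.5500667095184326, -0.30355796217918396), (0.10531999915838242, 0.15217597782611847), 13.184462547302246)
floor z 0.00032242594457330655
apron plane [-0.0051 -0.2005  0.1038] 0.0008842238956994356 -0.03997877577525089 0.02955154698482342
-0.06 0.11911314270851622 21; -0.055 0.11274911243479765 40; -0.05 0.11070237313612723 33; -0.045 0.1103489426284438 30; -0.04 0.10938499776062777 30; -0.035 0.10806870853567267 31; -0.03 0.10709329357602182 31; -0.025 0.10596537318775044 28; -0.02 0.1048492359373136 36; -0.015 0.10406354780386455 31; -0.01 0.10348013557404404 26; -0.005 0.10191664347422347 32; -0.0 0.10103511407827323 26; 0.005 0.10052160907710306 29; 0.01 0.09921067509919827 3
[... 410 characters left out ...]
8 0.04790694398556224 13; 
cheek -0.03 0.45417671568021667 0.5842611004928618 0.45060311533711417 0.5856326636681727
cheek 0 0.4549808740973764 0.5574150679389804 0.45134267582144855 0.5863695864802929
cheek 0.03 0.4556068403524358 0.5670777324287222 0.4520182991339643 0.5870258012349855
cheek 0.06 0.45616071547787607 0.5610859349874957 0.45262462488540844 0.5877077383052661
cheek 0.09 0.4569932400178499 0.5671087134007273 0.4531025106059519 0.5883258893408807
tray front [0.5871 0.3483 0.0855] [0.4647 0.2503 0.072 ]
[-0.0093  0.3464] 0.08273752733345538 0.4657966445115 0.5864357421424446
((0.5236204862594604, 0.23250406980514526), (0.2303835153579712, 0.12256955355405807), 88.63214111328125)
```

Run:
```python
from h import *
np.set_printoptions(precision=4,suppress=True)
g=np.array([.022,.99976,0]); s=-np.arctan2(.022,1)
R=np.array([[1,0,0],[0,-1,0],[0,0,-1.]]); c,q=np.cos(s),np.sin(s)
R=np.array([[c,-q,0],[q,c,0],[0,0,1]])@R
O=np.array([.5198,.0435,0])
P=lambda d,z:O+g*d+np.array([0,0,z])
m.move_ptp(P(.37,.2),R); m.set_gripper(0.0)
m.move_l(P(.37,.05),max_speed=.25)
f0=np.array(m.current_force()); d=.37; m.move_l(P(.335,.05),max_speed=.15); d=.335
while d>.225:
    d-= .006 if d>.29 else .003
    m.move_l(P(d,.05),max_speed=.04); f=np.array(m.current_force())-f0
    print(round(d,3),f@g,end=' ')
    if f@g>9: break
print(m.current_time(),m.current_ee_pos())
m.dwell(.3); print(np.array(m.current_force())-f0)
m.move_l(P(d+.04,.05),max_speed=.2)
m.move_l(P(d+.04,.25),max_speed=.4)
im,dd,K=snap('scene','s2.png')
im,dd,K=snap('top','t2.png'); w=cloud(dd,K); x,y,z=np.moveaxis(w,-1,0); im=im.astype(int)
b=(im[...,2]>im[...,0]+60)&(z>.072)&(y>.2)&(y<.4)&(x>.45)&(x<.6); print(np.nanmax(w[b],0),m.current_time())
```

```text
0.329 -0.6298487045348431 0.323 -0.6119099574626632 0.317 -0.602414759675793 0.311 0.17337079178137282 0.305 -0.16268422987362263 0.299 -0.9454156041559493 0.293 -0.29425447308634944 0.287 -0.8991971193253819 0.284 0.09429379852783107 0.281 -1.0051061514365007 0.278 -0.8956675247372679 0.275 0.223772313874458 0.272 -1.0508117450879926 0.269 -0.7419664365836959 0.266 -0.7861679962051016 0.263 -1.1137611514879964 0.26 -0.6927000018591518 0.257 -0.7880668277866923 0.254 -0.8396523407940819 0.251 -0.6917206156379294 0.248 -0.2404876320034373 0.245 -0.6689364209652595 0.242 0.14064547083869297 0.239 -0.5381656103778308 0.236 -0.3552161021414789 0.233 -0.07558488584039723 0.23 -0.7631567514640775 0.227 -0.7783714313401751 0.224 -0.19640088695240937 16.1833 [0.5247 0.2673 0.05  ]
[ 0.6569 -0.7863 -1.7668]
[0.584  0.346  0.0853] 17.5833
```

View pics/t2.png

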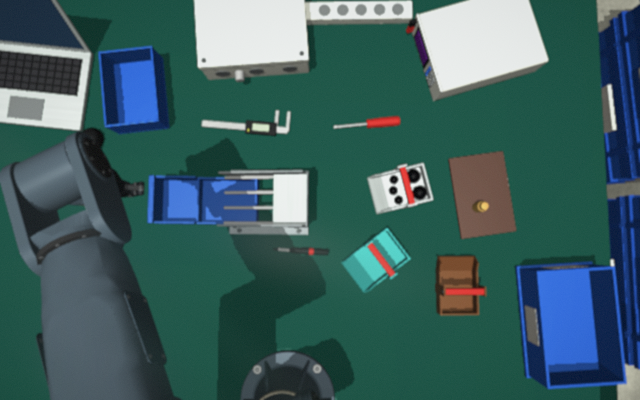

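The picture shows the tray unmoved, with the front still at pixel 150, and the gripper outboard of it at (130,188) looking tilted. I'll check the arm state.

```bash
python3 - <<'E'
from h import *
np.set_printoptions(precision=4,suppress=True)
print(m.current_qpos(),m.current_ee_pos(),m.current_tcp_rot(),m.current_grip_width(),m.current_force(),m.current_time())
im,d,K=snap('top');print(pix(m.current_ee_pos(),K), -K['R'].T@K['t'], d[188,132], world(132,188,d[188,132],K))
E
python3 -c "
import cv2;cv2.imwrite('pics/s2c.png',cv2.resize(cv2.imread('pics/s2.png')[40:290,200:520],None,fx=2,fy=2))"
```

```text
[ 0.4522  0.4158  1.4305 -0.      1.298   2.0455] [0.525  0.3067 0.2486] [[ 0.9997 -0.0225 -0.0024]
 [-0.0225 -0.9997 -0.0012]
 [-0.0023  0.0012 -1.    ]] 0.0032184005582399393 [-0.4146 -0.2268 -0.8141] 17.5833
[136. 193.] [ 0.4305 -0.0964  1.2522] 0.873992 [0.5213 0.2614 0.3827]
```

View pics/s2c.png

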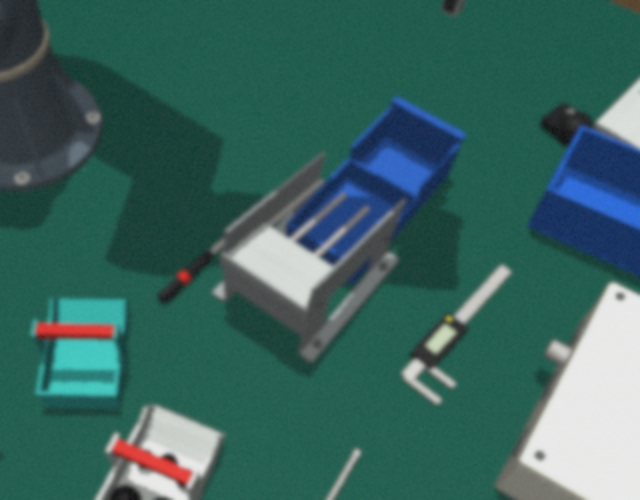

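```bash
cat >> h.py <<'E'
g=np.array([.022,.99976,0]); s_=-np.arctan2(.022,1); c_,q_=np.cos(s_),np.sin(s_)
RG=np.array([[c_,-q_,0],[q_,c_,0],[0,0,1]])@np.array([[1,0,0],[0,-1,0],[0,0,-1.]])
O=np.array([.5198,.0435,0])
P=lambda d,z:O+g*d+np.array([0,0,z])
def tray(w,im):
    x,y,z=np.moveaxis(w,-1,0); im=im.astype(int)
    b=(im[...,2]>im[...,0]+60)&(z>.072)&(z<.095)&(y>.2)&(y<.4)&(x>.45)&(x<.6); return np.nanmax(w[b][:,1])
E
python3 - <<'E'
from h import *
np.set_printoptions(precision=3,suppress=True)
im0,d,K=snap('wrist'); print('tray',tray(cloud(d,K),im0))
m.move_l(P(.37,.25),max_speed=.4); m.move_l(P(.37,.05),max_speed=.4)
f0=np.array(m.current_force()); ims=[]
for k in(.34,.30,.275):
    m.move_l(P(k,.05),max_speed=.08); print(k,m.current_ee_pos(),np.array(m.current_force())-f0)
    im,d,K=snap('top'); p=pix(m.current_ee_pos(),K); 
    try: print('tray',tray(cloud(d,K),im),p)
    except Exception as e: print(e)
    im,d,K=snap('scene'); print(pix(m.current_ee_pos(),K)); ims.append(im[30:230,300:500])
cv2.imwrite('pics/push.png',cv2.resize(np.hstack(ims+[im0[0:200,100:300]])[:,:,::-1],None,fx=1,fy=1)); print(m.current_time())
E
```

```text
tray 0.34837849433723506
0.34 [0.528 0.383 0.051] [ 0.073 -0.047 -0.427]
tray 0.3458951877153692 [137. 199.]
[419.  97.]
0.3 [0.527 0.343 0.05 ] [-0.188 -1.275 -1.457]
tray 0.3447366403704534 [153. 199.]
[412. 105.]
0.275 [0.526 0.318 0.05 ] [-0.786  0.133 -1.134]
tray 0.34298307645347714 [162. 199.]
[408. 109.]
20.6917
```

View pics/push.png

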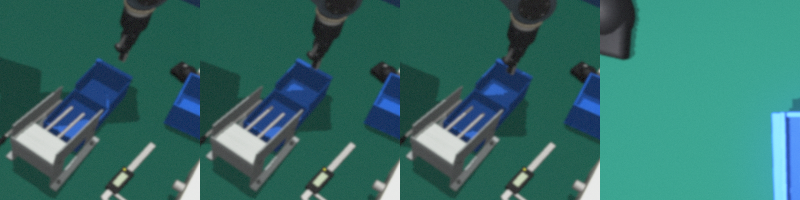

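The frames show the closed fingertips in the third at (512,72), apparently just passing over the front wall and into the bay, about 9 px above where the reported TCP projects. I'll measure the real tip height from depth after backing off.

Run:
```python
from h import *
np.set_printoptions(precision=3,suppress=True)
m.move_l(P(.275,.13),max_speed=.4); m.move_l(P(.37,.13),max_speed=.4)
e=np.array(m.current_ee_pos()); print(e,m.current_grip_width())
for c in('scene','top'):
    im,d,K=snap(c); w=cloud(d,K)
    near=(np.hypot(w[...,0]-e[0],w[...,1]-e[1])<.06)&(w[...,2]>.03)&(w[...,2]<.35)
    Q=w[near]; print(c,len(Q)); 
    o=np.argsort(Q[:,2])
    for i in range(0,len(o),max(1,len(o)//10)): print(Q[o[i]])
    if c=='scene': cv2.imwrite('pics/tip.png',cv2.resize(im[20:160,350:500,::-1],None,fx=4,fy=4)); print(pix(e,K)-[350,20])
print(m.current_time())
```

```text
[0.527 0.414 0.128] 0.001239733205880168
scene 1208
[0.525 0.409 0.159]
[0.537 0.398 0.213]
[0.513 0.397 0.242]
[0.549 0.429 0.261]
[0.527 0.376 0.281]
[0.56  0.397 0.298]
[0.545 0.382 0.308]
[0.564 0.397 0.318]
[0.545 0.381 0.327]
[0.514 0.383 0.333]
[0.569 0.41  0.349]
[80. 51.]
top 370
[0.514 0.408 0.164]
[0.512 0.397 0.227]
[0.541 0.394 0.248]
[0.52  0.362 0.254]
[0.507 0.394 0.259]
[0.532 0.372 0.27 ]
[0.531 0.374 0.279]
[0.536 0.376 0.292]
[0.521 0.376 0.299]
[0.522 0.374 0.309]
21.5333
```

View pics/tip.png

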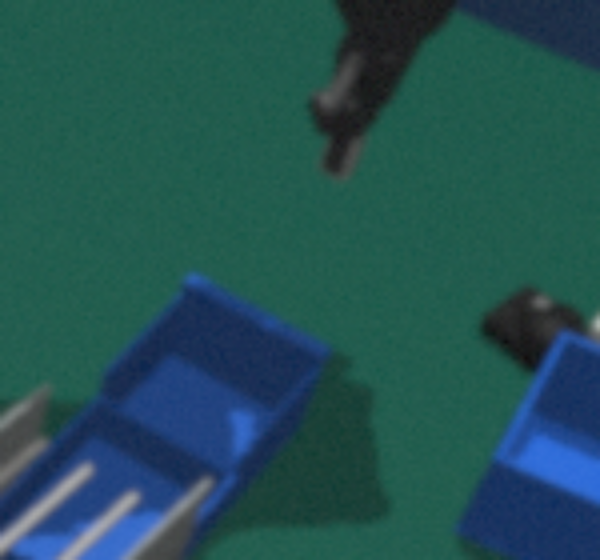

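The scene depth puts the real closed fingertips about 30 mm above the reported TCP (tip at (340,175) in the crop, projected TCP at (320,204)). The earlier pushes therefore passed over the 82 mm wall. I'll check this with the wrist depth, then push 30 mm lower.

Run:
```python
from h import *
np.set_printoptions(precision=3,suppress=True)
def tips(w,e,R):
    T=(w-e)@R; k=(abs(T[...,1])<.07)&(T[...,2]>-.1)&(T[...,2]<.02)&(abs(T[...,0])<.03)
    Q=T[k]; print(len(Q)); o=np.argsort(-Q[:,2]); print(Q[o[:200:25]])
z=np.load('w2.npz'); K={k:z[k] for k in('camera_matrix','R','t')}
tips(cloud(z['d'],K),np.array([.55,.06,.40]),np.array([[1,0,0],[0,-1,0],[0,0,-1.]]))
e=np.array(m.current_ee_pos());R=np.array(m.current_tcp_rot()); im,d,K=snap('wrist'); print('closed'); tips(cloud(d,K),e,R)
m.move_l(P(.355,.02),max_speed=.4)
f0=np.array(m.current_force()); m.move_l(P(.325,.02),max_speed=.2); d=.325
while d>.2:
    d-= .01 if d>.285 else .003
    m.move_l(P(d,.02),max_speed=.08); f=np.array(m.current_force())-f0
    print(round(d,3),round(f@g,1),end=' ')
    if f@g>9: break
print(m.current_time(),m.current_ee_pos())
im,dd,K=snap('top'); print(tray(cloud(dd,K),im),m.current_time())
```

```text
15911
[[ 0.003  0.044 -0.045]
 [ 0.004  0.043 -0.046]
 [ 0.002  0.043 -0.047]
 [ 0.009  0.043 -0.047]
 [-0.007 -0.042 -0.048]
 [ 0.005 -0.042 -0.048]
 [-0.003 -0.042 -0.048]
 [-0.005 -0.042 -0.049]]
closed
15713
[[ 0.01  -0.005 -0.036]
 [ 0.011  0.002 -0.038]
 [ 0.011  0.004 -0.039]
 [ 0.011 -0.    -0.04 ]
 [ 0.007  0.01  -0.041]
 [ 0.007 -0.008 -0.041]
 [ 0.011  0.003 -0.042]
 [ 0.007  0.012 -0.042]]
0.315 0.3 0.305 0.9 0.295 -0.4 0.285 0.0 0.282 0.9 0.279 0.2 0.276 -0.1 0.273 1.0 0.27 1.1 0.267 -0.3 0.264 -0.4 0.261 -0.8 0.258 0.4 0.255 1.0 0.252 -0.6 0.249 0.3 0.246 0.2 0.243 0.1 0.24 0.2 0.237 7.4 0.234 27.6 27.6583 [0.525 0.281 0.02 ]
0.26630418777789333 27.7083
```

The true tip is about 32 mm short of the reported TCP: closed tip at −0.034, open at −0.045, which matches the 13 mm swing. The tray moved 80 mm and hit its stop with a clear force rise, so it is home. Next is the pan grasp, corrected for that offset.

```bash
cat >> h.py <<'E'
D=.032+.019   # reported TCP is this far ahead of the real grasp point
def tilt(a): # rotation about grader y, lip-down
    gy=np.array([-g[1],g[0],0]); return cv2.Rodrigues(gy*a)[0]
E
python3 - <<'E'
from h import *
np.set_printoptions(precision=3,suppress=True)
px=np.array([-.229,.9734,0]); R=np.column_stack([[px[1],-px[0],0],-px,[0,0,-1]])
H=np.array([.5525,-.3124,.085])
m.move_l(P(.27,.02),max_speed=.3); m.move_l(P(.27,.2),max_speed=.5)
m.set_gripper(.7,90)
m.move_ptp(H+[0,0,.10-D],R); m.move_l(H-[0,0,D],max_speed=.2)
print(m.current_ee_pos())
m.set_gripper(0,90); print('grip',m.current_grip_width(),m.current_grip_force(),m.current_time())
f0=np.array(m.current_force())
m.move_l(H+[0,0,.13-D],max_speed=.15); print('dF',np.array(m.current_force())-f0,m.current_grip_width(),m.current_time())
im,d,K=snap('scene','lift.png'); cv2.imwrite('pics/lift.png',cv2.resize(im[60:360,140:440,::-1],None,fx=2,fy=2))
# dry check of pouring IK
for a in(0,15,30,48):
    a=np.radians(a); lip=P(-.075+.010*np.sin(a)/np.sin(.84),.143-.015*np.sin(a)/np.sin(.84)); Rt=tilt(a)
    gy=np.array([-g[1],g[0],0]); hp=lip+Rt@(g*-.083+[0,0,.059]); Rr=Rt@RG
    print(hp,m.inverse_kinematics(hp+Rr[:,2]*D,Rr))
E
```

```text
[ 0.553 -0.313  0.035]
grip 0.1664013237879337 88.9472758769989 32.4583
dF [ -1.771   4.536 -11.244] 0.17004232545047318 33.475
[ 0.516 -0.114  0.202] [-0.306  0.369  1.755 -0.     1.018  1.287]
[ 0.517 -0.093  0.216] [-0.146  0.344  1.775 -0.308  1.012  1.61 ]
[ 0.517 -0.067  0.226] [ 0.019  0.371  1.778 -0.596  1.096  1.918]
[ 0.518 -0.033  0.229] [ 0.194  0.467  1.76  -0.858  1.285  2.204]
```

View pics/lift.png

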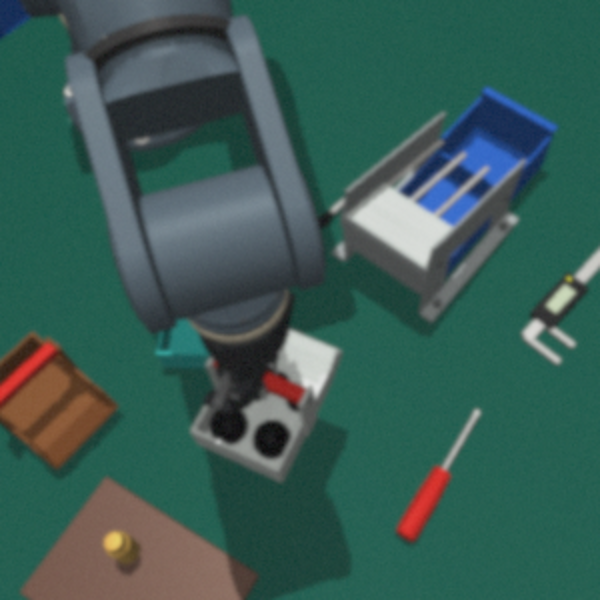

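The pan is lifted upright with the balls in it, at (265,410) of the crop, and the tray is home at (490,130). Next I'll move it behind the high end and check the pan pose there.

```bash
cat >> h.py <<'E'
def pose(gx,z,a=0.): # lip upper-edge position, tilt in deg -> commanded TCP pose
    Rt=tilt(np.radians(a)); Rr=Rt@RG
    return P(gx,z)+Rt@(g*-.083+[0,0,.059])+Rr[:,2]*D, Rr
E
python3 - <<'E'
from h import *
np.set_printoptions(precision=3,suppress=True)
p,R=pose(-.14,.19); m.move_l(p,R,max_speed=.2)
m.dwell(.2); e=m.current_ee_pos(); print(e-p)
for c in('top','scene'):
    im,d,K=snap(c); w=cloud(d,K); im=im.astype(int)
    G=np.stack([(w-O)@g,(w-O)@np.array([-g[1],g[0],0]),w[...,2]],-1)
    k=(G[...,0]>-.31)&(G[...,0]<-.12)&(abs(G[...,1])<.08)&(G[...,2]>.14)&(G[...,2]<.215)&(im.min(-1)>110)&(np.ptp(im,axis=-1)<60)
    Q=G[k]; print(c,len(Q),np.percentile(Q,[1,50,99],axis=0))
    l=Q[Q[:,0]>Q[:,0].max()-.012]; print(' lip',l.mean(0),l.min(0),l.max(0))
    l=Q[(Q[:,0]<Q[:,0].max()-.1)];
    if len(l): print(' back top',np.percentile(l,[2,98],axis=0))
    r=(im[...,0]>im[...,1]+70)&(G[...,0]>-.3)&(G[...,0]<-.15)&(abs(G[...,1])<.08)&(G[...,2]>.2); 
    if r.any(): print(' handle',np.percentile(G[r],[2,50,98],axis=0))
print(m.current_time())
E
```

```text
[-0.    -0.001 -0.   ]
top 339 [[-0.282 -0.047  0.162]
 [-0.176  0.02   0.18 ]
 [-0.14   0.051  0.211]]
 lip [-0.146 -0.023  0.186] [-0.152 -0.048  0.179] [-0.14   0.008  0.203]
 back top [[-0.283  0.029  0.163]
 [-0.242  0.051  0.208]]
 handle [[-0.229  0.031  0.251]
 [-0.223  0.04   0.255]
 [-0.218  0.047  0.259]]
scene 1377 [[-0.291 -0.05   0.164]
 [-0.239 -0.001  0.169]
 [-0.142  0.048  0.208]]
 lip [-0.146 -0.005  0.185] [-0.151 -0.05   0.179] [-0.139  0.033  0.196]
 back top [[-0.291 -0.049  0.165]
 [-0.24   0.048  0.207]]
 handle [[-0.233 -0.045  0.249]
 [-0.226 -0.026  0.255]
 [-0.219 -0.005  0.258]]
34.6833
```

The pan is level: lip at −0.140/0.187 against the commanded −0.14/0.19, side to side centred at ±0.05. Next: down to about 37 mm over the board, then tip in small steps.

Run:
```python
from h import *
np.set_printoptions(precision=3,suppress=True)
f0=np.array(m.current_force())
p,R=pose(-.075,.145); m.move_l(p,R,max_speed=.12); m.dwell(.15)
print(np.array(m.current_force())-f0,m.current_time())
for a in(8,16,24,30,35,40,45,49):
    s=np.sin(np.radians(a))/np.sin(np.radians(49))
    p,R=pose(-.075+.01*s,.145-.017*s,a); m.move_l(p,R,max_speed=.035)
print(np.array(m.current_force())-f0,m.current_time())
m.dwell(.7)
ims=[]
for c in('top','scene'):
    im,d,K=snap(c); ims.append(im)
    for n in('big1_center','small1_center'):
        print(c,n,[(round(r['confidence'],2),np.round((np.array(r['at'])-O)@np.column_stack([g,[-g[1],g[0],0],[0,0,1]]),3)) for r in m.look_for(c,n)[:5]])
A=cv2.resize(ims[0][130:260,130:330],None,fx=3,fy=3); B=cv2.resize(ims[1][70:245,250:460],None,fx=600/210*.95,fy=210/175)
cv2.imwrite('pics/pour.png',np.vstack([A,cv2.resize(ims[1][90:220,260:460],None,fx=3,fy=3)])[:,:,::-1][:780]); 
i=cv2.imread('pics/pour.png'); cv2.imwrite('pics/pour.png',cv2.resize(i,(461,600))); print(m.current_time())
```

```text
[ 0.556  0.635 -0.746] 35.6417
[1.01  1.363 1.313] 38.65
top big1_center []
top small1_center []
scene big1_center [(0.64, array([ 0.183, -0.036,  0.042]))]
scene small1_center []
39.65
```

View pics/pour.png

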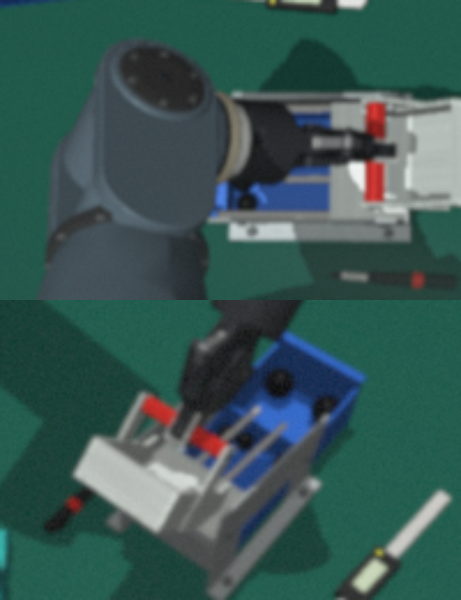

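The lower picture shows both big balls in the front bay, at (278,382) and (327,408), and a small one under the bars at (243,438). The top picture shows one at (247,202). I'll level the pan, back off, and count the balls before setting it down.

Run:
```python
from h import *
np.set_printoptions(precision=3,suppress=True)
for a,x,z in((35,-.07,.145),(18,-.08,.165),(0,-.10,.19)):
    p,R=pose(x,z,a); m.move_l(p,R,max_speed=.1)
p,R=pose(-.17,.21); m.move_l(p,R,max_speed=.25)
px=np.array([-.229,.9734,0]); R=np.column_stack([[px[1],-px[0],0],-px,[0,0,-1]])
H=np.array([.5525,-.3124,.085])
m.move_l(H+[0,0,.10-D],R,max_speed=.3)
ims=[]
for c in('top','scene'):
    im,d,K=snap(c); ims.append(im)
    for n in('big1_center','small1_center'):
        print(c,n,[(round(r['confidence'],2),np.round((np.array(r['at'])-O)@np.column_stack([g,[-g[1],g[0],0],[0,0,1]]),3)) for r in m.look_for(c,n)[:5]])
A=cv2.resize(ims[0][160:240,140:440],(780,208)); B=cv2.resize(ims[1][80:340,220:440],None,fx=1.5,fy=1.5)
Cc=cv2.resize(ims[1][85:215,300:440],None,fx=3,fy=3)[:390]
cv2.imwrite('pics/after.png',np.vstack([A,np.hstack([B,Cc])[:,:780] if B.shape[1]+Cc.shape[1]>=780 else cv2.copyMakeBorder(np.hstack([B,Cc]),0,0,0,780-B.shape[1]-Cc.shape[1],0)])[:,:,::-1]); print(m.current_time())
```

```text
top big1_center [(0.44, array([ 0.186, -0.033,  0.039]))]
top small1_center [(0.7, array([-0.291, -0.213,  0.023])), (0.25, array([0.042, 0.001, 0.052]))]
scene big1_center [(0.58, array([ 0.182, -0.038,  0.038])), (0.45, array([ 0.025, -0.004,  0.074]))]
scene small1_center [(0.62, array([0.082, 0.015, 0.027])), (0.39, array([0.187, 0.027, 0.046]))]
42.3167
```

View pics/after.png

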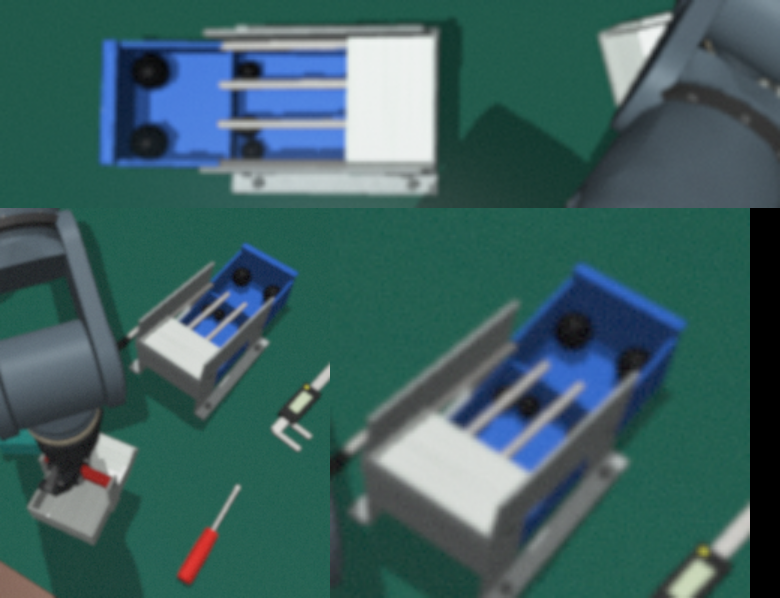

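The bigs sit in the front bay at (150,70) and (150,143). Smalls are in the inner bay at (248,70) and (252,147), with a third partly under a bar near (243,128). The pan looks empty and its spot is free, so I'll set it down, release, and do a final check.

Run:
```python
from h import *
np.set_printoptions(precision=3,suppress=True)
H=np.array([.5525,-.3124,.085])
f0=np.array(m.current_force())
m.move_l(H+[0,0,.006-D],max_speed=.15)
for z in(.003,.001,-.001):
    m.move_l(H+[0,0,z-D],max_speed=.03); f=np.array(m.current_force())-f0; print(z,f)
    if f[2]>4: break
m.set_gripper(.6); m.move_l(H+[0,0,.12-D],max_speed=.15)
m.move_ptp([.42,-.32,.30],RG)
im,d,K=snap('top'); w=cloud(d,K); i=im.astype(int); im2,d2,K2=snap('scene')
print('tray',tray(w,im))
r=(i[...,0]>i[...,1]+70)&(w[...,2]>.07)&(w[...,1]<-.2)&(w[...,1]>-.4)&(w[...,0]>.48); print('handle',np.median(w[r],0))
A=cv2.resize(im[155:240,140:440],None,fx=2.6,fy=2.6); B=cv2.resize(im2[80:330,220:440],None,fx=1.5,fy=1.5); C=cv2.resize(im[160:230,190:275],None,fx=5,fy=5)[:375]
S=np.zeros((375,780,3),np.uint8); S[:B.shape[0],:330]=B; C=C[:350,:425]; S[:C.shape[0],340:340+C.shape[1]]=C
cv2.imwrite('pics/end.png',np.vstack([A,S])[:,:,::-1]); print(m.current_time())
```

```text
0.003 [-0.27   0.434  0.429]
0.001 [ 0.176 -0.949  1.146]
-0.001 [-7.879  1.277 17.889]
tray 0.26801360072526254
handle [ 0.55  -0.314  0.092]
46.15
```

View pics/end.png

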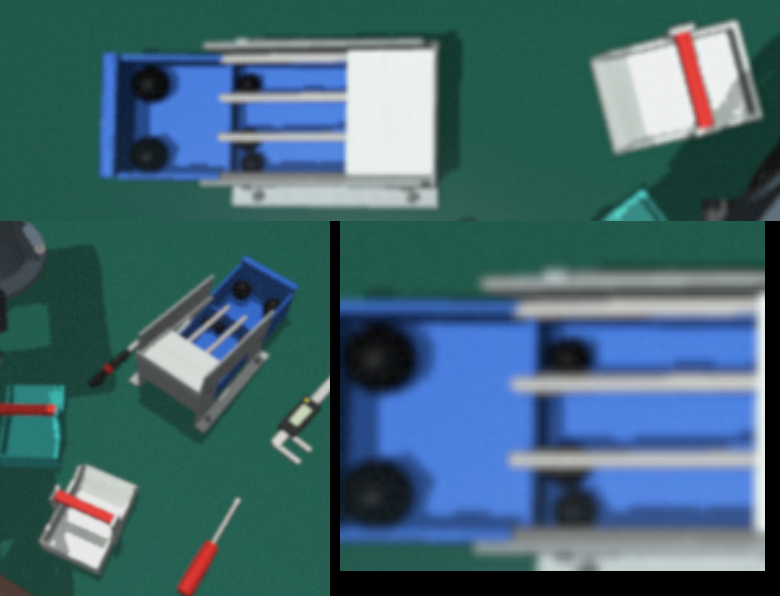

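The pan stands empty and upright at (680,90). The bigs are in the front bay, and the three smalls are in the inner bay at (570,357), (570,465) and (575,505) of the zoom. The tray reads 1.7 mm further out than before, so I'll nudge it again to be sure it's home, then hand in.

Run:
```python
from h import *
np.set_printoptions(precision=3,suppress=True)
m.set_gripper(0.0)
m.move_ptp(P(.29,.22),RG); m.move_l(P(.29,.02),max_speed=.3); f0=np.array(m.current_force())
m.move_l(P(.248,.02),max_speed=.15); d=.248
while d>.231:
    d-=.002; m.move_l(P(d,.02),max_speed=.04); f=np.array(m.current_force())-f0; print(round(d,3),round(f@g,1),end=' ')
    if f@g>12: break
m.move_l(P(.29,.02),max_speed=.2); m.move_l(P(.31,.22),max_speed=.4)
im,dd,K=snap('top'); print(tray(cloud(dd,K),im),m.current_time())
im,dd,K=snap('scene')
print([(round(r['confidence'],2),np.round((np.array(r['at'])-O)@np.column_stack([g,[-g[1],g[0],0],[0,0,1]]),3)) for r in m.look_for('scene','big1_center')[:3]])
m.dwell(.3); print(m.sign_off(),m.current_time())
```

```text
0.246 0.7 0.244 -0.4 0.242 -0.5 0.24 -0.0 0.238 -0.3 0.236 12.3 0.26640753578483 52.925
[]
the job is handed in; nothing more can be done
the job is handed in; nothing more can be done
```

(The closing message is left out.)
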